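# Lock down a plate on an index table and swing it to the welding hole

## Robot

A 7-joint arm with a two-finger parallel gripper is mounted at the origin on the work surface. World frame = base frame: x ahead of the robot, y to its left, z up, the work surface at z = 0. Lengths are in m, angles in rad, forces in N, time in s.
With the tool pointing down it reaches from about 0.4 to 0.75 m from the base axis. Payload 19.5 kg.
Tool frame: the origin (TCP) lies midway between the tips of the shut fingers; the grasp point (between the pads) lies 19 mm behind it; z points along the fingers, y is the line along which they close (so a half turn about z gives the same grasp; the last joint's range is limited). The gripper opens to 85 mm and grips with 20 to 120 N. Pads are 22 mm wide; open, the fingers measure 114 mm over their backs; the gripper's body (76 mm by 85 mm) begins 54 mm behind the grasp point. The pads swing forward as they close: fully open they stand 13 mm farther back than shut.
Start: joints at [-1.206, 0.707, -0.028, 1.485, 0.022, 0.951, -0.075], TCP at [0.227, 0.528, 0.231] pointing down, gripper open.
Joint ranges: [-2.71, 2.71], [-0.32, 2.16], [-1.57, 1.52], [0, 2.45], [-1.46, 4.6], [0, 2.02], [-2.83, 2.83]. Speed limits (rad/s): [1.89, 1.89, 2.57, 2.57, 3.01, 3.01, 3.01].

## Interface

Orientations are given as a unit quaternion [x, y, z, w].
In Python, from cell import bot, move_gripper, kinematics, imaging, ticket, finder, status gives the robot as it stands. The module is installed in compiled form; this text tells all that it offers. Calls block until the motion is done:
- bot.move_pose(position, orientation): joint-space move of the TCP to a pose.
- bot.line_to(position, speed=0.15, ori=None, threshold=None): straight line of the TCP; ori=None keeps the orientation; speed is the mean speed in m/s. With threshold (N) it stops when the force on the tool has changed by that much, and returns True; else False.
- bot.set_joints(angles): joint-space move.
- move_gripper(opening, force=None): opening from 0.0 (shut) to 1.0 (fully open); force is the grip in N (None keeps the last); returns when the fingers have stopped.
- bot.hold(seconds).
- kinematics.ik(position, orientation): joint angles nearest the present ones, or None.
- imaging.get_image(name): name is "scene" or "side" or "wrist"; returns a dict with "img" (480x640x3 uint8, red, green, blue), "fov_y" (degrees; the focal length in pixels is half the picture's height over the tangent of half this angle, whatever the lens; pixels are square), "cx", "cy" (the principal point, pixels), "rvec" (rotation vector, rad) and "tvec" (3), from world to camera coordinates, as OpenCV has them. Camera axes: x right, y down, z forward; pixel columns grow to the right and rows downward; lengths in m; the calibration is good to about 2 mm. A picture is of the moment at which its call begins. There is no depth.
A pose or a line that the arm cannot do raises bot.PlanningError and nothing moves.
- ticket.finish_job(): hands the job in; it is judged then, once.
Trained networks look in the newest picture that a camera, given by its name, has taken for a name from the list of things; names that differ only in an ending like _2 or _b are one class to them, and where a whole thing is asked for, a point or a joint stands for the part that bears it (a point fixed in the world has none). Each returns a list of dicts, best first, with "score" (0 to 1); they miss things now and then, are a little off and sometimes report something else, mostly with a low value. They report only what shows in the picture. A call takes as long as a camera call. They do not tell look-alikes from the thing itself.
- finder.spot_in(target, camera): "position" ([x, y, z] in m, in world coordinates, good to about 4 mm: the middle of the surface that is visible of it).
Readings, each from a call of its own:
- status.current_time(): time.
- status.current_joints(): joint angles.
- status.current_joint_vel(): joint speeds.
- status.current_joint_efforts(): joint torques, N m.
- status.current_tool_pos(): TCP position.
- status.current_ee_rot(): TCP orientation.
- status.current_ft_force(): force on the tool from outside, world axes, zero at the start.
- status.current_moment(): the same for the moment, N m.
- status.current_width(): opening from 0.0 (shut) to 1.0 (fully open).
- status.current_grip_force(): force on a finger pad.
Only numpy, scipy, OpenCV 4.12 (cv2) and the standard library are available. Lean on these libraries where they do the work, as an engineer would, in place of code of your own. Each camera call takes 0.05 s, during which the arm holds its last target. There are 200 camera calls.

## Task

Set up the index table for welding: pull the red spring plunger up, swing the stage from the white-marked hole to the green-marked loading hole and let the pin drop in. Then drop every orange-handled anchor on the bench into a slot of its own in the grey plate and twist it a quarter turn so that it locks under the plate and drops home with its flange flat on the plate. When all are locked, pull the plunger again, swing the stage on to the red-marked welding hole and let the pin drop in, with all the anchors still locked; leave the tape, the can and the stack of plates where they are.

Things in the scene. Friction and masses are not known exactly. Their poses are not given: they have to be found in the camera images.
- base: fixed blue round base, 200 mm across; origin on the bench on the turning axis, z up, x towards the white-marked hole. Seen from above, the green-marked hole lies 36 degrees counter-clockwise of it and the red-marked 72, all 155 mm from the axis. The holes are 15 mm gaps in a steel rim 28 mm high; coloured blocks 10 mm high stand just outside it
- stage (a joint): turn of the stage about the base's vertical axis, rad, counter-clockwise from above positive: 0 white hole (start), 0.628 green loading hole, 1.257 red welding hole; stops at -0.1 and 1.36. Light friction, stays where left; the pin in a hole locks it with about 0.01 rad of play either way
- plunger (a joint): lift of the spring plunger, m: 0 pin fully down in a hole, stop at 0.026; pin clear of the rim above 0.016, released between holes it rests on the rim at 0.014. Spring force down 5 N at 0, 10 N at the top. It rides on the stage's yellow arm, so the stage is swung by the lifted knob itself
- knob (a point): middle of the red plunger knob, an upright cylinder 32 mm across and 34 mm high, 155 mm from the turning axis; 95 mm above the bench when the pin is down. Below it stands a steel sleeve 22 mm across whose top is 21 mm below this point
- centre (a point): point on the turning axis at the top of the grey plate, 76 mm above the bench. The plate, 240 x 240 x 10 mm, is part of the stage and turns with it; x points to the knob, z up
- slot0 (a point): one of four slots in the grey plate: its centre at the plate's top face, 75 mm from the turning axis; x along the slot (outwards), z up. 68 mm long, 34 mm wide, through the 10 mm plate into an open space 24 mm high, where an anchor's head can be twisted under the plate
- anchor0_mid (a point): anchor (may be absent), 0.2-0.35 kg, on the bench; point on its axis 39.5 mm up; x along head and handle, z up. Upwards (x, y, high): head 60x28x14, neck 22 dia x 13, key 28x40x4, flange 48 dia x 6, orange handle 60x16x42, top at 79 mm. Let down along the slot, the key stops on the plate, point 12.5 mm above it; twisted 90 degrees either way, the key drops 4 mm into the slot: locked
- slot1 (a point): one of four slots in the grey plate: its centre at the plate's top face, 75 mm from the turning axis; x along the slot (outwards), z up. 68 mm long, 34 mm wide, through the 10 mm plate into an open space 24 mm high, where an anchor's head can be twisted under the plate
- anchor1_mid (a point): anchor (may be absent), 0.2-0.35 kg, on the bench; point on its axis 39.5 mm up; x along head and handle, z up. Upwards (x, y, high): head 60x28x14, neck 22 dia x 13, key 28x40x4, flange 48 dia x 6, orange handle 60x16x42, top at 79 mm. Let down along the slot, the key stops on the plate, point 12.5 mm above it; twisted 90 degrees either way, the key drops 4 mm into the slot: locked
- slot2 (a point): one of four slots in the grey plate: its centre at the plate's top face, 75 mm from the turning axis; x along the slot (outwards), z up. 68 mm long, 34 mm wide, through the 10 mm plate into an open space 24 mm high, where an anchor's head can be twisted under the plate
- anchor2_mid (a point): anchor (may be absent), 0.2-0.35 kg, on the bench; point on its axis 39.5 mm up; x along head and handle, z up. Upwards (x, y, high): head 60x28x14, neck 22 dia x 13, key 28x40x4, flange 48 dia x 6, orange handle 60x16x42, top at 79 mm. Let down along the slot, the key stops on the plate, point 12.5 mm above it; twisted 90 degrees either way, the key drops 4 mm into the slot: locked
- slot3 (a point): one of four slots in the grey plate: its centre at the plate's top face, 75 mm from the turning axis; x along the slot (outwards), z up. 68 mm long, 34 mm wide, through the 10 mm plate into an open space 24 mm high, where an anchor's head can be twisted under the plate
- anchor3_mid (a point): anchor (may be absent), 0.2-0.35 kg, on the bench; point on its axis 39.5 mm up; x along head and handle, z up. Upwards (x, y, high): head 60x28x14, neck 22 dia x 13, key 28x40x4, flange 48 dia x 6, orange handle 60x16x42, top at 79 mm. Let down along the slot, the key stops on the plate, point 12.5 mm above it; twisted 90 degrees either way, the key drops 4 mm into the slot: locked
- tape: bystander: roll of white tape, 100 mm across, 45 mm high; leave alone
- spray_can: bystander: blue can, 64 mm across, 170 mm high; leave alone
- plate_stack: bystander: stack of dark steel plates 130 x 90 mm, 36 mm high; leave alone
Not all that is in view belongs to the job. Leave any pink or turquoise look-alike of the part that bears anchor2_mid alone. What is shaped like the part that bears anchor1_mid but blue is not meant.

How it is judged:
By the outcome, as a careful person would: the job done as asked, in the order asked, and still so for the second after the job is handed in, with the robot touching nothing.
Of anchor0, anchor1, anchor2, anchor3 only 3 to 4 are there at a start; the rules pass over those that are not, and their reading is None.
At some moment in a run one of anchor0, anchor1, anchor2, anchor3 may be knocked a few centimetres aside while the robot is not near it.
Once in a run the grip may slacken for a moment while it holds something.
It also fails if it takes over 210 s, if anything falls off the work surface, if the arm or the gripper's body presses on something with over 40 N, if the wrist force passes 120 N, or if a joint passes its speed limit or range.

## Working session

There is one attempt and no reset: what is moved stays moved. The work goes in short steps, each a Python script; the robot and the scene stay as the last script left them, time stands still between calls to the robot, and variables do not carry over. Pictures are saved under pics/ and viewed, at most 14 in all, crops included, and the job is handed in when it is done.

```bash
mkdir -p pics; cat > h.py <<'E'
import numpy as np, cv2
from cell import bot, move_gripper, kinematics, imaging, ticket, finder, status
from scipy.spatial.transform import Rotation as R
def snap(cam,fn=None):
    d=imaging.get_image(cam)
    if fn: cv2.imwrite('pics/'+fn,d['img'][:,:,::-1])
    return d
def cam(d):
    f=240/np.tan(np.radians(d['fov_y'])/2)
    K=np.array([[f,0,d['cx']],[0,f,d['cy']],[0,0,1]])
    Rm=cv2.Rodrigues(np.array(d['rvec'],float))[0]
    return K,Rm,np.array(d['tvec'],float).ravel()
def at_z(d,u,v,z):
    K,Rm,t=cam(d); r=Rm.T@np.linalg.inv(K)@np.array([u,v,1.]); c=-Rm.T@t
    return c+r*(z-c[2])/r[2]
def proj(d,p):
    K,Rm,t=cam(d); q=K@(Rm@np.array(p)+t); return q[:2]/q[2]
def down(yaw):  # tool z down, closing line y at angle yaw in world (mod pi)
    y=np.array([np.cos(yaw),np.sin(yaw),0]); z=np.array([0,0,-1.]); x=np.cross(y,z)
    return R.from_matrix(np.array([x,y,z]).T).as_quat()
E
python3 - <<'E'
from h import *
for c in ['scene','side','wrist']:
    d=snap(c,c+'0.png'); K,Rm,t=cam(d); print(c,d['fov_y'],(-Rm.T@t).round(3))
    if c=='wrist': continue
    for n in ['base','knob','centre','anchor0_mid','slot0','tape','spray_can','plate_stack']:
        for r in finder.spot_in(n,c): print(n,np.round(r['position'],3),round(r['score'],2),proj(d,r['position']).round())
print(status.current_time(),status.current_ee_rot())
E
```

```text
scene 55.69202061375087 [ 1.389 -0.467  0.735]
base [0.59  0.12  0.079] 0.76 [414. 233.]
base [ 0.448 -0.317  0.051] 0.62 [234. 252.]
knob [0.471 0.25  0.105] 0.68 [432. 194.]
centre [0.587 0.13  0.081] 0.81 [417. 231.]
slot0 [0.584 0.13  0.074] 0.78 [416. 233.]
slot0 [0.467 0.248 0.105] 0.34 [431. 193.]
tape [ 0.792 -0.128  0.035] 0.85 [362. 326.]
tape [ 0.468 -0.189  0.04 ] 0.23 [285. 248.]
spray_can [ 0.583 -0.469  0.111] 0.61 [177. 281.]
plate_stack [ 0.416 -0.55   0.037] 0.8 [139. 272.]
plate_stack [0.59  0.123 0.077] 0.55 [415. 234.]
side 47.34958821448471 [ 0.279 -1.163  0.913]
base [0.543 0.107 0.072] 0.81 [302. 189.]
base [ 0.549 -0.492  0.118] 0.51 [374. 332.]
knob [0.456 0.245 0.108] 0.43 [262. 158.]
centre [0.551 0.13  0.077] 0.93 [303. 183.]
slot0 [0.553 0.129 0.08 ] 0.77 [304. 182.]
slot0 [ 0.432 -0.326  0.048] 0.45 [298. 309.]
tape [ 0.78  -0.142  0.032] 0.79 [414. 239.]
tape [0.554 0.129 0.078] 0.71 [304. 182.]
spray_can [ 0.552 -0.488  0.117] 0.79 [375. 330.]
spray_can [ 0.594 -0.175  0.044] 0.4 [349. 255.]
plate_stack [ 0.382 -0.552  0.039] 0.71 [298. 401.]
wrist 61.16993012358987 [0.161 0.557 0.374]
0.95 [ 2.02022290e-01  9.79380923e-01 -3.55781152e-05 -5.60379134e-06]
```

View pics/scene0.png

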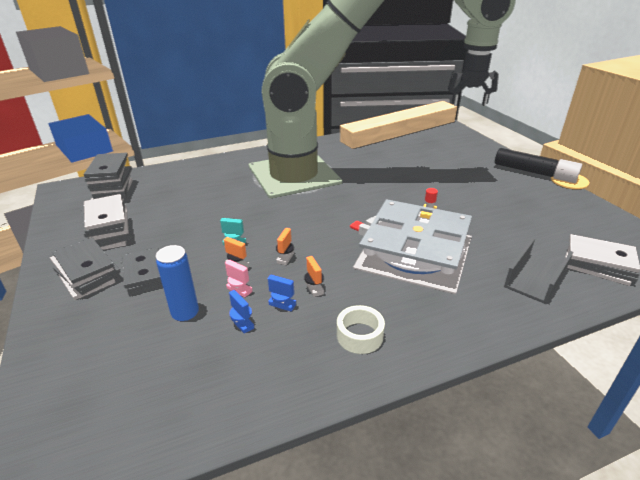

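View pics/side0.png

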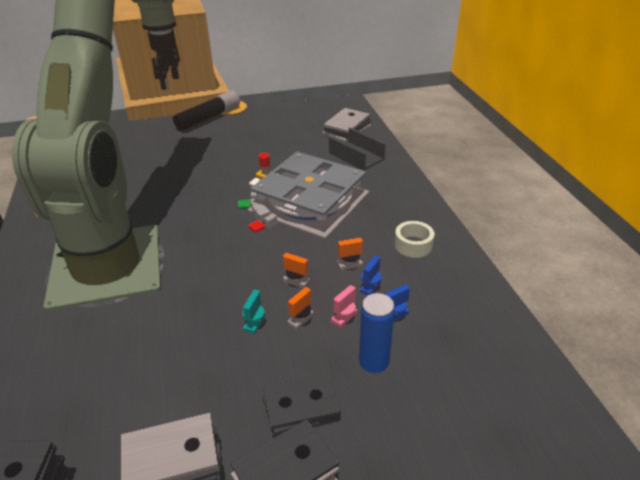

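The scene shows three orange anchors, at about (285,240), (235,249) and (314,270) in the scene view. There are also two blue, one pink and one turquoise look-alike. The knob is at (431,195). Next I'll look from above with the wrist camera.

```bash
cat >> h.py <<'E'
def blobs(d,lo,hi,z,amin=60):
    hsv=cv2.cvtColor(d['img'],cv2.COLOR_RGB2HSV); m=cv2.inRange(hsv,np.array(lo),np.array(hi))
    n,l,s,c=cv2.connectedComponentsWithStats(m); out=[]
    for i in range(1,n):
        if s[i,4]<amin: continue
        v,u=np.nonzero(l==i); out.append((s[i,4],c[i],at_z(d,*c[i],z)))
    return sorted(out,key=lambda o:-o[0])
OR=((6,150,90),(17,255,255))
E
python3 - <<'E'
from h import *
q=status.current_ee_rot()
bot.move_pose([0.53,0.10,0.42],q); d=snap('wrist','w1.png'); K,Rm,t=cam(d); print((-Rm.T@t).round(3),Rm.round(2).tolist())
for n in ['knob','centre','slot0']:
    for r in finder.spot_in(n,'wrist'): print(n,np.round(r['position'],3),round(r['score'],2),proj(d,r['position']).round())
bot.move_pose([0.53,-0.15,0.40],q); d=snap('wrist','w2.png')
for r in finder.spot_in('anchor0_mid','wrist'): print(np.round(r['position'],3),round(r['score'],2),proj(d,r['position']).round())
for b in blobs(d,*OR,0.079): print(b)
E
```

```text
[0.464 0.13  0.563] [[0.39, 0.92, -0.0], [0.88, -0.38, 0.29], [0.26, -0.11, -0.96]]
knob [0.455 0.248 0.113] 0.83 [420.  57.]
centre [0.554 0.153 0.076] 0.96 [364. 177.]
slot0 [0.555 0.149 0.077] 0.6 [361. 180.]
(np.int32(654), array([159.40978593, 157.80733945]), array([ 0.43886291, -0.30141508,  0.079     ]))
(np.int32(327), array([262.49235474, 130.03058104]), array([ 0.45724637, -0.18145061,  0.079     ]))
(np.int32(303), array([327.38613861, 227.53465347]), array([ 0.58892424, -0.15879772,  0.079     ]))
```

View pics/w1.png

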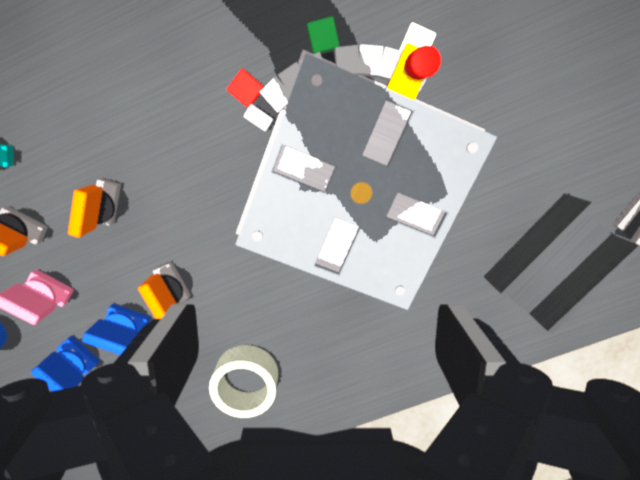

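View pics/w2.png

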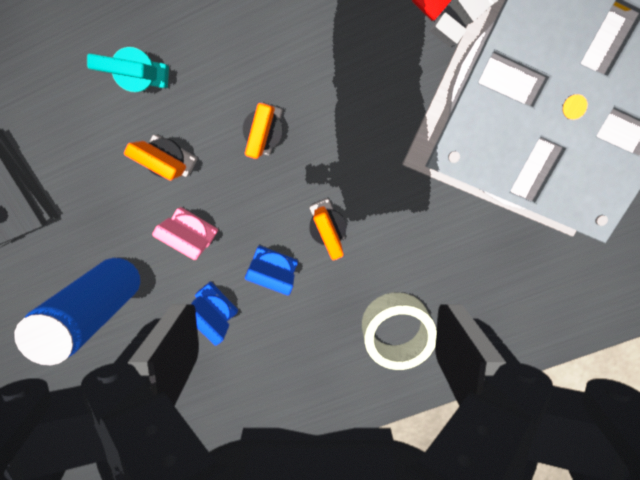

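The three oranges in w2 are at (155,159), (262,130) and (327,230). The plate's slots point radially along its own axes, with the centre dot at (361,193) and the knob at (425,62) in w1. Next I'll fit the geometry from close by and run the first index.

```bash
cat >> h.py <<'E'
from scipy.optimize import minimize
RED1=((0,150,80),(5,255,255))
def mask(d,lo,hi): return cv2.inRange(cv2.cvtColor(d['img'],cv2.COLOR_RGB2HSV),np.array(lo),np.array(hi))
def hullmask(d,P):
    p=np.array([proj(d,x) for x in P]); m=np.zeros((480,640),np.uint8)
    cv2.fillConvexPoly(m,np.round(cv2.convexHull(np.float32(p*16))).astype(np.int32),255,shift=4); return m
def box(x,y,a,lx=.06,ly=.016,z0=.037,z1=.079):
    c,s=np.cos(a),np.sin(a)
    return [(x+c*i*lx/2-s*j*ly/2,y+s*i*lx/2+c*j*ly/2,z) for i in(-1,1) for j in(-1,1) for z in(z0,z1)]
def cyl(x,y,r,z0,z1): return [(x+r*np.cos(t),y+r*np.sin(t),z) for t in np.linspace(0,6.28,24) for z in (z0,z1)]
def fit(d,m,shape,starts,step):
    best=None
    def cost(p):
        h=hullmask(d,shape(*p))>0; return -(h&m).sum()/max(1,(h|m).sum())
    for s in starts:
        S=np.array([s]+[np.array(s)+np.eye(len(s))[i]*step[i] for i in range(len(s))])
        r=minimize(cost,s,method='Nelder-Mead',options=dict(initial_simplex=S,xatol=2e-4,fatol=1e-4))
        if best is None or r.fun<best.fun: best=r
    return best.x,-best.fun
def comps(m,amin=150):
    n,l,s,c=cv2.connectedComponentsWithStats(m); return [(l==i,c[i]) for i in range(1,n) if s[i,4]>=amin]
def anchors(d,zo=0.):
    out=[]
    for m,c in comps(mask(d,*OR)):
        p=at_z(d,*c,.06+zo)
        x,i=fit(d,m,lambda x,y,a:box(x,y,a,z0=.037+zo,z1=.079+zo),[(p[0],p[1],a) for a in(0,.79,1.57,2.36)],(.006,.006,.3))
        if i>.5: out.append((x,i))
    return out
def knobfit(d,lift=0.):
    best=(None,0)
    for m,c in comps(mask(d,*RED1)):
        p=at_z(d,*c,.1); f=fit(d,m,lambda x,y:cyl(x,y,.016,.078+lift,.112+lift),[p[:2]],(.005,.005))
        if f[1]>best[1]: best=f
    return best
def ikyaw(pos,yaw):
    c=[(abs(q[6]),o) for o in (down(yaw),down(yaw+np.pi)) for q in [kinematics.ik(pos,o)] if q is not None]
    return min(c,key=lambda t:t[0])[1]
E
python3 - <<'E'
from h import *
q=status.current_ee_rot()
for a in anchors(snap('wrist')): print(a)
bot.move_pose([0.54,0.13,0.36],q); d=snap('wrist','w3.png')
k,i=knobfit(d); print('knob',k,i)
for m,c in comps(cv2.inRange(cv2.cvtColor(d['img'],cv2.COLOR_RGB2HSV),np.array((8,120,60)),np.array((26,255,255))),60): print(c,m.sum(),at_z(d,*c,.076), np.linalg.norm(at_z(d,*c,.076)[:2]-k))
E
```

```text
knob [0.46105083 0.2524138 ] 0.8267716535433071
[395.14705882  66.39705882] 136 [0.4645836  0.24517884 0.076     ] 0.008051408388712138
[375.88235294  84.60588235] 170 [0.47277958 0.22195308 0.076     ] 0.03264075821779063
[339.85749386 202.93857494] 407 [0.56909617 0.14395483 0.076     ] 0.15309194681225197
[ 29.71060606 222.99191919] 1980 [ 0.4563364 -0.1748759  0.076    ] 0.4273157130236537
[116.02944641 320.49705536] 1698 [ 0.59560869 -0.15070318  0.076     ] 0.4249813192644463
```

View pics/w3.png

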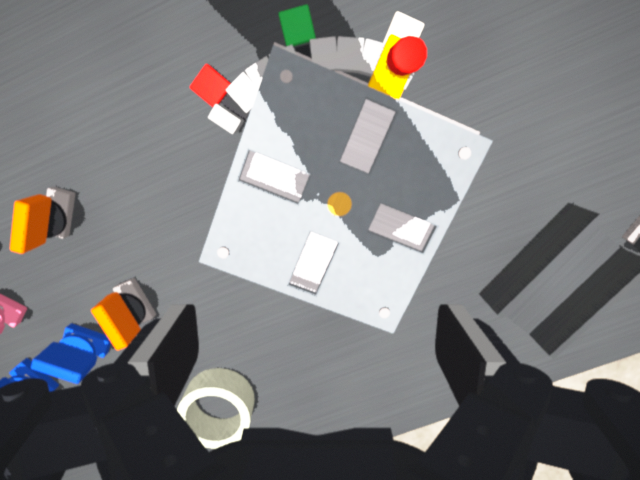

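```bash
cat >> h.py <<'E'
OR=((6,120,60),(24,255,255))
def swing(C,k,dth,end_tgt=None,lift=.021):
    """grip knob at k, lift, swing by dth about C, lower, release."""
    a0=np.arctan2(k[1]-C[1],k[0]-C[0]); r=.155; k=C+r*np.array([np.cos(a0),np.sin(a0)])
    P=lambda a,z:[C[0]+r*np.cos(a),C[1]+r*np.sin(a),z]
    z=.079
    # pick the tool half-turn that fits both ends
    best=None
    for h in (0,np.pi):
        qs=[kinematics.ik(P(a0+f*dth,z+.02),down(a0+f*dth+np.pi/2+h)) for f in(0,.5,1)]
        if all(x is not None for x in qs):
            m=max(abs(x[6]) for x in qs)
            if best is None or m<best[0]: best=(m,h)
    O=lambda a:down(a+np.pi/2+best[1]); print('q7max',best)
    move_gripper(1.0); bot.move_pose(P(a0,.2),O(a0)); bot.line_to(P(a0,z),speed=.1)
    move_gripper(0,force=80); f0=status.current_ft_force(); print('grip',status.current_width(),status.current_tool_pos(),f0)
    bot.line_to(P(a0,z+lift),speed=.05); print('lifted',np.subtract(status.current_ft_force(),f0),status.current_width())
    n=max(2,int(np.ceil(abs(dth)/.09)))
    for i in range(1,n+1):
        a=a0+dth*i/n; bot.line_to(P(a,z+lift),speed=.05,ori=O(a))
    print('swung',np.subtract(status.current_ft_force(),f0))
    bot.line_to(P(a,z+.003),speed=.04); print('lowered',np.subtract(status.current_ft_force(),f0))
    move_gripper(.6); bot.hold(.3); bot.line_to(P(a,.2),speed=.15)
    return P(a,0)
E
python3 - <<'E'
from h import *
C=np.array([.5695,.1435]); k=np.array([.4610,.2524])
print(swing(C,k,.628))
bot.move_pose([0.54,0.10,0.36],[.202022,.979381,0,0]); d=snap('wrist','w4.png')
k2,i=knobfit(d); print('knob',k2,i)
a=np.arctan2(*(k-C)[::-1]);b=np.arctan2(*(k2-C)[::-1]);print(np.unwrap([a,b])@[-1,1])
for x in anchors(d): print(x)
print(status.current_time())
E
```

```text
q7max (np.float64(0.9644586619078327), 3.141592653589793)
grip 0.3523656255277878 [0.46028063 0.25346897 0.07940311] [-0.61981493  0.20051882  8.29805965]
lifted [  0.08717111  -0.40064322 -18.54174326] 0.35095776536400913
swung [ -7.5998731    1.66995244 -18.45483993]
lowered [ -8.00212066  -0.2742061  -16.00081179]
[np.float64(0.4164610005864119), np.float64(0.16807772687796335), 0]
knob [0.41678337 0.16806599] 0.8286558345642541
0.6277444781724819
(array([ 0.45606126, -0.18796775, -0.78528356]), np.float64(0.8984337921214998))
(array([ 0.59989941, -0.16224978, -0.03220362]), np.float64(0.8446547884187082))
15.05
```

View pics/w4.png

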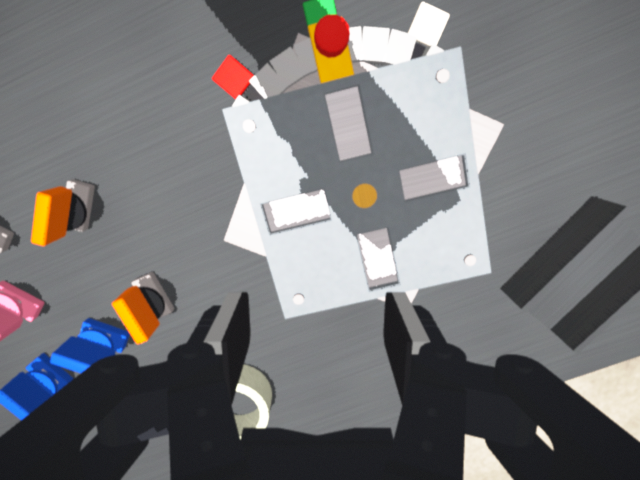

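```bash
cat >> h.py <<'E'
QW=[.202022,.979381,0,0]
def look(p,fn=None,z=.26):
    bot.move_pose([p[0],p[1],z],QW); d=snap('wrist',fn)
    A=[a for a in anchors(d) if np.hypot(*(a[0][:2]-p[:2]))<.08]
    return min(A,key=lambda a:np.hypot(*(a[0][:2]-p[:2]))) if A else None
def pick(x):
    o=ikyaw([x[0],x[1],.12],x[2]+np.pi/2)
    move_gripper(.55); bot.move_pose([x[0],x[1],.13],o)
    if bot.line_to([x[0],x[1],.042],speed=.1,threshold=15): print('touch',status.current_tool_pos())
    move_gripper(0,force=100); print('grip',status.current_width(),status.current_tool_pos()[2])
    bot.line_to([x[0],x[1],.23],speed=.15); print('width',status.current_width(),'grip',status.current_grip_force(),'F',status.current_ft_force())
def over(C,s,z=.22):
    p=C+.075*np.array([np.cos(s),np.sin(s)]); o=ikyaw([*p,.15],s+np.pi/2)
    bot.move_pose([*p,z],o); d=snap('scene'); d2=snap('side')
    for dd in (d,d2):
        for x,i in anchors(dd,zo=z-.042):
            if np.hypot(*(x[:2]-p))<.06: print('inhand',(x[:2]-p).round(4),((x[2]-s+1.57)%np.pi-1.57).round(3),round(i,2))
    return p
E
python3 - <<'E'
from h import *
C=np.array([.5695,.1435])
for cam_ in('scene','side'):
    d=snap(cam_); print(cam_,[ (l,)+knobfit(d,l) for l in (0,.014)])
a=look(np.array([.456,-.188]),'a0.png'); print(a)
pick(a[0]); 
s=np.arctan2(.0246,-.1529)+np.pi/2
print(over(C,s),s,status.current_joints()[6],status.current_time())
E
```

```text
scene [(0, array([-1.90742789, -1.11537467]), np.float64(0.2843601895734597)), (0.014, array([-1.89836539, -1.11178092]), np.float64(0.28773584905660377))]
side [(0, None, 0), (0.014, None, 0)]
(array([ 0.45611717, -0.18741669,  2.42105771]), np.float64(0.8213058419243986))
grip 0.17636495603655936 0.0423999812218743
width 0.17129027933963503 grip 97.35489964485168 F [ 0.85022859  0.10008232 -2.55588518]
inhand [-0.0029 -0.0198] 1.268 0.65
inhand [ 0.0022 -0.0033] -0.058 0.89
[0.5575865  0.06945226] 4.55286657056693 0.37293932271149577 22.65
```

```bash
python3 - <<'E'
from h import *
k=np.array([.4167,.1681])
o=[]
for c in('scene','side'):
    d=snap(c); u,v=proj(d,[*k,.095]).astype(int)
    for l in (0,.014): print(c,l,proj(d,[*k,.095+l]).round(1))
    for m,cc in comps(mask(d,*RED1),20): print(c,cc,m.sum())
    cr=d['img'][max(v-80,0):v+80,max(u-100,0):u+100]; o.append(cv2.resize(cr,(400,320),interpolation=cv2.INTER_CUBIC))
cv2.imwrite('pics/k.png',np.hstack(o)[:,:,::-1])
E
```

```text
scene 0 [396.2 193.7]
scene 0.014 [396.6 189.3]
scene [ 3.61904762 58.06190476] 210
scene [ 16.04154303 125.98872404] 1685
scene [355.14285714 224.98214286] 56
side 0 [253.5 177. ]
side 0.014 [253.1 172.7]
side [253.45323741 176.64028777] 139
side [256.3828125 225.5703125] 128
```

View pics/k.png

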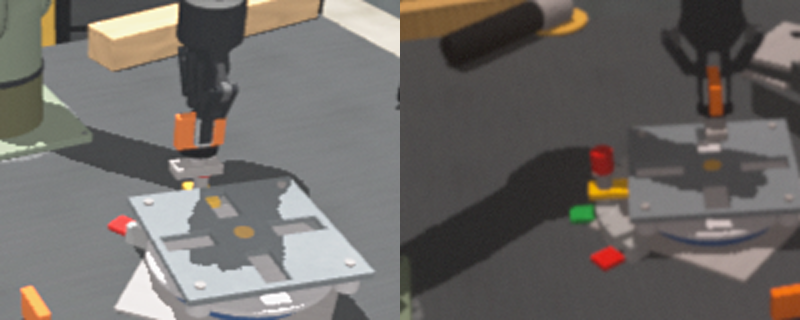

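The side view has the knob at row 176.6, against 177.0 predicted for pin down, so the pin is seated. The anchor hangs upright in the gripper above the near slot. Next I'll insert it.

```bash
cat >> h.py <<'E'
def insert(p,s):
    offs=[0,.003,-.003,.006,-.006]; e=np.array([np.cos(s),np.sin(s)]); n=np.array([-e[1],e[0]])
    for du,dv in [(0,0)]+[(u,0) for u in offs[1:]]+[(0,.003),(0,-.003),(.003,.003),(-.003,.003),(.003,-.003),(-.003,-.003)]:
        q=p+du*e+dv*n
        bot.line_to([*q,.125],speed=.15)
        hit=bot.line_to([*q,.088],speed=.03,threshold=6); z=status.current_tool_pos()[2]
        print('off',du,dv,'hit',hit,'z',round(z,4),'F',np.round(status.current_ft_force(),1),'w',round(status.current_width(),3))
        if z<.1: return True
    return False
def twist():
    z=status.current_tool_pos(); bot.line_to([z[0],z[1],z[2]+.001],speed=.02)
    j=np.array(status.current_joints()); sg=-1 if j[6]>0 else 1
    for i in range(1,7):
        t=j.copy(); t[6]+=sg*np.pi/2*i/6; bot.set_joints(t)
    m=status.current_moment(); z=status.current_tool_pos()
    h=bot.line_to([z[0],z[1],z[2]-.008],speed=.02,threshold=6)
    print('twist M',np.round(m,2),'hit',h,'z',status.current_tool_pos()[2].__round__(4),'w',status.current_width())
def release():
    move_gripper(.4); bot.hold(.2); z=status.current_tool_pos(); bot.line_to([z[0],z[1],.23],speed=.2)
E
python3 - <<'E'
from h import *
C=np.array([.5695,.1435]); s=4.55287
p=np.array([.5575865,.06945226])
if insert(p,s):
    twist(); print(status.current_time())
E
```

```text
off 0 0 hit True z 0.0913 F [0.9 0.1 7.8] w 0.177
twist M [0.05 0.01 0.  ] hit True z 0.0874 w 0.17424170724746443
27.3333
```

It dropped the 4 mm and locked. On to the next anchor.

```bash
cat > nxt.py <<'E'
from h import *
import sys
C=np.array([.5695,.1435]); s0=np.arctan2(.0246,-.1529)
def do(g,s):
    a=look(np.array(g)); print(a)
    if a is None: return False
    pick(a[0])
    if status.current_width()<.1: print('no grasp'); return False
    p=over(C,s)
    if not .1<status.current_width()<.25: print('width?'); return False
    if not insert(p,s): return False
    twist(); return True
E
python3 - <<'E'
from nxt import *
release()
print(do([.597,-.162],s0+np.pi), status.current_time())
E
```

```text
(array([ 0.60021139, -0.1621826 ,  0.00115923]), np.float64(0.7836801752464403))
grip 0.17421868715990796 0.04258089799328738
width 0.1721012102249047 grip 97.43590235710144 F [ 0.72806917 -0.0965542  -2.88941302]
inhand [ 0.0203 -0.0028] -0.46 0.71
off 0 0 hit True z 0.0915 F [ 0.6 -0.3  7.4] w 0.175
twist M [0.07 0.01 0.06] hit True z 0.0875 w 0.17485347753519098
True 42.675
```

```bash
python3 - <<'E'
from nxt import *
release()
print(do([.445,-.302],s0), status.current_time())
E
```

```text
(array([ 0.43864554, -0.31349517,  0.630236  ]), np.float64(0.7302725968436155))
grip 0.17522018453898983 0.042533188699410335
width 0.17504918728636004 grip 97.40291476249695 F [ 0.1612811  -0.23784088 -3.62147991]
inhand [0.0165 0.    ] -0.366 0.76
off 0 0 hit True z 0.0914 F [-0.7  0.6  9.4] w 0.177
twist M [-0.01 -0.03  0.03] hit True z 0.0875 w 0.1700219084878458
True 56.8583
```

```bash
python3 - <<'E'
from nxt import *
release()
bot.move_pose([0.54,0.10,0.36],QW); d=snap('wrist','w5.png'); k,i=knobfit(d); print(k,i)
for a in anchors(d,zo=.045):print(a)
d=snap('scene','s5.png')
for x in comps(mask(d,*OR),60): print(x[1],x[0].sum())
E
```

```text
[0.41650058 0.16744193] 0.8257016248153619
(array([0.4958117 , 0.15313778, 1.40476016]), np.float64(0.8896746817538896))
(array([0.55638793, 0.08305749, 2.97639091]), np.float64(0.7073170731707317))
(array([0.64405933, 0.13001494, 1.42310527]), np.float64(0.6730349344978166))
[47.18498294 13.94880546] 1465
[88.10958904 30.01369863] 438
[319.92139175  63.6443299 ] 776
[109.70348837 107.25290698] 344
[ 76.63843416 101.886121  ] 1405
[569.30927835 183.72164948] 97
[402.46305419 213.17898194] 609
[430.16888889 235.73111111] 450
```

View pics/w5.png

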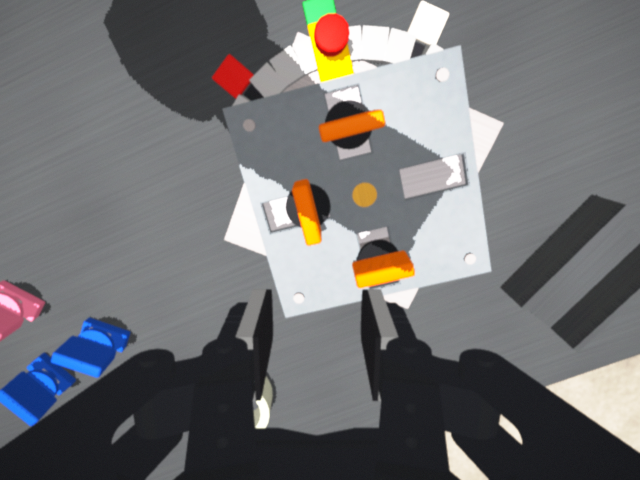

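View pics/s5.png

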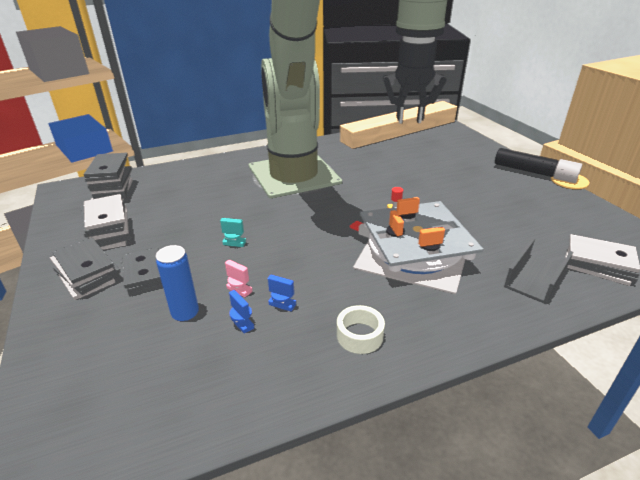

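All three handles sit crosswise to their slots with flanges flat, at (350,127), (308,212) and (383,270) in w5. No orange anchors are left on the bench. Next is the second index.

```bash
python3 - <<'E'
from nxt import *
k=np.array([.4166,.1678]); k0=np.array([.4610,.2524])
print(swing(C,k,.629))
bot.move_pose([0.54,0.13,0.40],QW); d=snap('wrist','w6.png'); k2,i=knobfit(d); print(k2,i)
a=np.unwrap([np.arctan2(*(v-C)[::-1])%6.2832 for v in (k0,k2)]);print('stage',a@[-1,1])
for x in anchors(d,zo=.045):print(x)
d=snap('side','s6.png')
for l in (0,.014): print(l,proj(d,[*k2,.095+l]).round(1))
for m,cc in comps(mask(d,*RED1),20): print(cc,m.sum())
print(status.current_time())
E
```

```text
q7max (np.float64(0.7481491348138193), 3.141592653589793)
grip 0.3532300798061093 [0.41651631 0.1679904  0.07933029] [-0.58730714 -0.14496806  9.23904262]
lifted [  2.13027828   0.46929888 -19.08596996] 0.3532554653825321
swung [ -4.20668381  -2.07540135 -20.59999994]
lowered [ -5.14563162  -2.37657272 -16.22896397]
[np.float64(0.43140467494599555), np.float64(0.07311050363705644), 0]
[0.42849343 0.07197756] 0.6084056037358239
stage 1.2566658317456771
(array([0.50303351, 0.10984269, 2.04541569]), np.float64(0.8416206261510129))
(array([0.63638922, 0.17613002, 1.99701568]), np.float64(0.7479508196721312))
0 [263.5 194.6]
0.014 [263.1 190.3]
[264.49295775 193.93661972] 142
[256.19685039 226.04724409] 127
69.65
```

View pics/w6.png

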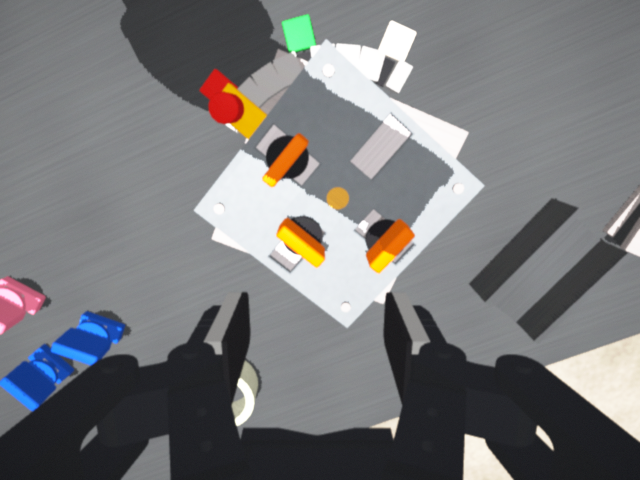

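View pics/s6.png

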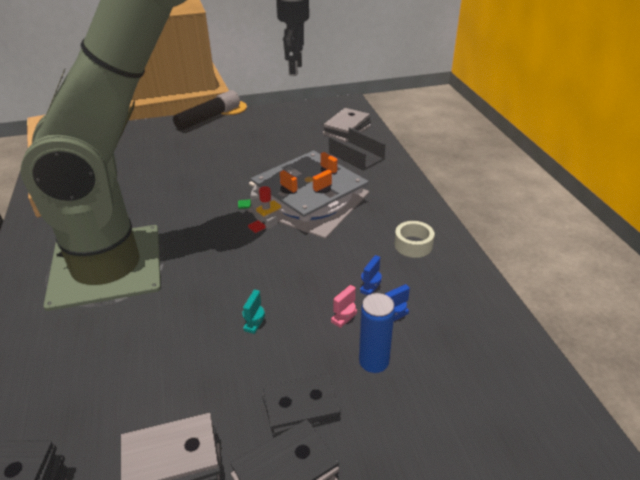

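```bash
python3 - <<'E'
from h import *
d=snap('side'); r=[proj(d,[.4314,.0731,.095+l]) for l in (0,.014)]; print(r)
m=min(comps(mask(d,*RED1),20),key=lambda c:c[1][1])[1]; print(m)
if abs(m[1]-r[0][1])<1.5: print(ticket.finish_job())
E
```

```text
[array([264.47769942, 194.25133683]), array([264.07824962, 189.88205365])]
[264.54929577 193.9084507 ]
the job is handed in; nothing more can be done
None
```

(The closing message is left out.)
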